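# Load the UV curing box with turned furniture feet

### The arm

A 6-joint arm with a two-finger parallel gripper is mounted at the origin on the work surface. World frame = base frame: x ahead of the robot, y to its left, z up, the work surface at z = 0. Lengths are in m, angles in rad, forces in N, time in s.
With the tool pointing down it reaches from about 0.35 to 0.875 m from the base axis. Payload 4.2 kg.
Tool frame: the origin (TCP) lies at the centre of the arm's flange, where the gripper is bolted on; the fingertips stand 173 mm ahead of it and the grasp point (between the pads) lies 155 mm ahead of it; z points along the fingers, y is the line along which they close (so a half turn about z gives the same grasp; the last joint's range is limited). The gripper opens to 85 mm and grips with 20 to 120 N. Pads are 22 mm wide; open, the fingers measure 114 mm over their backs; the gripper's body (76 mm by 85 mm) begins 54 mm behind the grasp point. The pads swing forward as they close: fully open they stand 13 mm farther back than shut.
Start: joints at [1.431, 0.385, 0.008, 0, -1.194, -0.259], TCP at [0.243, 0.576, 0.405] pointing down, gripper open.
Joint ranges: [-3.14, 3.14], [-1.21, 2.06], [-1.07, 1.41], [-3.16, 2.05], [-2.99, -0.16], [-3.1, 3.1]. Speed limits (rad/s): [2.79, 2.79, 3.14, 3.14, 3.14, 3.14].

### API

Orientations are given as a unit quaternion [x, y, z, w].
In Python, from rig import ctrl gives the robot as it stands. Calls block until the motion is done:
- ctrl.move_ptp(position, orientation): joint-space move of the TCP to a pose.
- ctrl.move_l(position, attitude=None, max_speed=0.15, guard=None): straight line of the TCP; attitude=None keeps the orientation; max_speed is the mean speed in m/s. With guard (N) it stops when the force on the tool has changed by that much, and returns True; else False.
- ctrl.set_joints(angles): joint-space move.
- ctrl.release() and ctrl.gripper_close(): open the fingers fully, or close them until they stop; the grip force is fixed at half the most.
- ctrl.wait(seconds).
- ctrl.solve_ik(position, orientation): joint angles nearest the present ones, or None.
- ctrl.get_obs(): the state.
- ctrl.snapshot(name): name is "side" or "top" or "wrist"; returns a dict with "color" (480x640x3 uint8, red, green, blue), "fx", "fy", "cx", "cy" (pixels), "xyz" and "attitude" of the camera in the world; the wrist camera has in their place "mount" (4x4, takes a point from camera to tool coordinates, whose origin is the TCP and whose axes are the flange's). Camera axes: x right, y down, z forward; pixel columns grow to the right and rows downward; lengths in m; the calibration is good to about 2 mm. A picture is of the moment at which its call begins: read the wrist's pose just before it. There is no depth.
A pose or a line that the arm cannot do raises ctrl.Unreachable and nothing moves.
- ctrl.job_done(): hands the job in; it is judged then, once.
The state is a dict: "time": time; "joint_pos": joint angles; "dq": joint speeds; "joint_efforts": joint torques, N m; "tcp_pos": TCP position; "tcp_rot": TCP orientation; "force": force on the tool from outside, world axes, zero at the start; "ft_torque": the same for the moment, N m; "gripper_width": finger opening in m; "finger_force": force on a finger pad.
Only numpy, scipy, OpenCV 4.12 (cv2) and the standard library are available. Lean on these libraries where they do the work, as an engineer would, in place of code of your own. Each camera call takes 0.05 s, during which the arm holds its last target. There are 200 camera calls.

### The job

Load the UV curing box: turn the yellow lamp dimmer fully anticlockwise to off, only then slide the amber window all the way open, and lay every turned wooden foot that stands on the bench on its side in a cradle of its own, along the cradle and resting in both saddles. With all of them lying in the box slide the window fully shut, then turn the dimmer fully clockwise to full power. The dimmer must stay off whenever the window is open, and the other things on the bench stay where they are.

Things in the scene. Friction and masses are not known exactly. Their poses are not given: they have to be found in the camera images.
- cure_box: grey UV curing box, fixed, yaw within 9 deg. Origin at bench level under the middle cradle; x points away from the robot, y along the window's track. Base x +-113, y -500..135, 12 mm thick; rails at x +-105, 30 mm high; end wall at y 131, 50 high; dark lamp unit y -495..-195, x +-80, 90 high; control shelf with the dimmer x -187..-112, y -210..135, 30 high. Cradles lie between, open from above
- cradle_1 (a point): centre of a cradle (at the end wall, box y +70), 45 mm above the bench: a seated foot's origin lies here, its axis along the box's x, either way round. Two white V saddles 12 mm long, 22 mm before and behind this point (32 mm gap between), upper edges 10 mm below it and 18 mm to each side, flanks at 40 deg; base plate 33 mm below; cradles 70 mm apart. Axes as cure_box
- cradle_2 (a point): centre of a cradle (middle, box y 0), 45 mm above the bench: a seated foot's origin lies here, its axis along the box's x, either way round. Two white V saddles 12 mm long, 22 mm before and behind this point (32 mm gap between), upper edges 10 mm below it and 18 mm to each side, flanks at 40 deg; base plate 33 mm below; cradles 70 mm apart. Axes as cure_box
- cradle_3 (a point): centre of a cradle (by the lamp unit, box y -70), 45 mm above the bench: a seated foot's origin lies here, its axis along the box's x, either way round. Two white V saddles 12 mm long, 22 mm before and behind this point (32 mm gap between), upper edges 10 mm below it and 18 mm to each side, flanks at 40 deg; base plate 33 mm below; cradles 70 mm apart. Axes as cure_box
- window (a joint): slide of the amber window, a clear hood (203 mm along x, 310 along y, top 104 mm above the bench, no floor) on the rails: 0 = shut over the cradles, grows as it slides to the box's -y over the lamp unit, 0.31 m = fully open, end stop. Friction 1.5 N, 0.8 kg; stays where it is left
- window_handle (a point): grip point of the window's red handle: an upright fin 14 mm thick (box y), 80 mm long (box x), from 104 to 142 mm above the bench, this point at 128; at box x 0, y +50 when shut and -260 when open. Pinch it from above across the 14 mm, or push it
- dimmer (a joint): yellow lamp dimmer knob with a vertical axis: 0 rad = fully anticlockwise (seen from above), lamp off, end stop; grows clockwise; 1.4 rad = fully clockwise, full power, end stop. Starts somewhere between. Friction 0.04 Nm, stays where left
- dimmer_grip (a point): on the dimmer's axis at the height to grip, 67 mm above the bench. The grip is a bar 14 mm thick, 42 mm long, from 25 mm below to 7 mm above this point. At 0 rad the bar lies along the box's x; at q it is turned clockwise by q. This point's x axis runs along the bar
- foot_a: turned dark wooden furniture foot with a brass ring near its top; two or three of the four are present. Round shaft 36 mm diameter, 100 mm long, on a flange 48 mm diameter, 8 mm thick; 0.08-0.15 kg; stands on the flange at the start. Origin on the axis, 48 mm above the flange's underside, 60 mm below the top; z runs from flange to top
- foot_b: turned dark wooden furniture foot with a brass ring near its top; two or three of the four are present. Round shaft 36 mm diameter, 100 mm long, on a flange 48 mm diameter, 8 mm thick; 0.08-0.15 kg; stands on the flange at the start. Origin on the axis, 48 mm above the flange's underside, 60 mm below the top; z runs from flange to top
- foot_c: turned dark wooden furniture foot with a brass ring near its top; two or three of the four are present. Round shaft 36 mm diameter, 100 mm long, on a flange 48 mm diameter, 8 mm thick; 0.08-0.15 kg; stands on the flange at the start. Origin on the axis, 48 mm above the flange's underside, 60 mm below the top; z runs from flange to top
- foot_d: turned dark wooden furniture foot with a brass ring near its top; two or three of the four are present. Round shaft 36 mm diameter, 100 mm long, on a flange 48 mm diameter, 8 mm thick; 0.08-0.15 kg; stands on the flange at the start. Origin on the axis, 48 mm above the flange's underside, 60 mm below the top; z runs from flange to top
- hammer: bystander: hammer lying on the bench beyond the work, 260 mm long; leave alone
- glue: bystander: yellow glue bottle, 60 mm diameter, 115 mm high, origin under its centre; leave alone
- screw_jar: bystander: clear jar with blue lid, 64 mm diameter, 75 mm high, origin under its centre; leave alone
- tape: bystander: roll of blue tape lying flat, 90 mm diameter, 24 mm high, origin under its centre; leave alone
- offcut: bystander: light wood offcut 90 x 40 x 20 mm, origin under its centre; leave alone
- offcut_2: bystander: plywood offcut 50 x 45 x 20 mm, origin under its centre; leave alone
Not all that is in view belongs to the job. Leave any green, purple or red look-alike of the foot_d alone.

How it is judged:
By the outcome, as a careful person would: the job done as asked, in the order asked, and still so for the second after the job is handed in, with the robot touching nothing.
Of foot_a, foot_b, foot_c, foot_d only 2 to 3 are there at a start; the rules pass over those that are not, and their reading is None.
At some moment in a run one of foot_a, foot_b, foot_c, foot_d may be knocked a few centimetres aside while the robot is not near it.
It also fails if it takes over 210 s, if anything falls off the work surface, if the arm or the gripper's body presses on something with over 40 N, if the wrist force passes 120 N, or if a joint passes its speed limit or range.

## Working session

There is one attempt and no reset: what is moved stays moved. The work goes in short steps, each a Python script; the robot and the scene stay as the last script left them, time stands still between calls to the robot, and variables do not carry over. Pictures are saved under pics/ and viewed, at most 14 in all, crops included, and the job is handed in when it is done.

```bash
ls; mkdir -p pics
python3 - <<'E'
from rig import ctrl
import cv2,pickle
o=ctrl.get_obs();print(o)
d={}
for n in ("side","top","wrist"):
    s=ctrl.snapshot(n);d[n]=s
    print(n,{k:v for k,v in s.items() if k!="color"})
    cv2.imwrite(f"pics/{n}0.png",s["color"][:,:,::-1])
pickle.dump((o,d),open("s0.pkl","wb"))
E
```

```text
pics
{'time': 0.0, 'joint_pos': array([ 1.43060514e+00,  3.85567503e-01,  6.58863767e-03, -4.97077060e-04,
       -1.19397474e+00, -2.58639564e-01]), 'dq': array([-2.40643164e-03, -3.07185109e-04, -9.81274727e-04,  1.86767338e-05,
       -4.53595380e-04,  1.92965007e-04]), 'joint_efforts': array([-2.46787513e-04, -3.92288017e+01,  1.88393247e+01,  4.18604672e+00,
       -4.69003542e-03,  1.33538612e-05]), 'tcp_pos': array([0.24257697, 0.5757761 , 0.40360028]), 'tcp_rot': array([ 9.80163791e-01, -1.98186088e-01, -1.66752831e-04,  1.09042061e-03]), 'force': array([-0.18363308,  0.76261255, -0.36302705]), 'ft_torque': array([ 0.01607257, -0.02651597, -0.04124111]), 'finger_force': 0.0, 'gripper_width': 0.08564674763414261}
side {'fx': 491.5380253906787, 'fy': 491.5380253906787, 'cx': 324.52652902213566, 'cy': 240.79746038377553, 'xyz': array([ 0.16625343, -0.35169218,  0.80189863]), 'attitude': array([ 0.89024907, -0.29650657,  0.10265238, -0.33015592])}
top {'fx': 486.8683856727295, 'fy': 486.8683856727295, 'cx': 324.9503147367383, 'cy': 236.93224774111852, 'xyz': array([0.31872573, 0.1193945 , 1.08433412]), 'attitude': array([-0.65969037,  0.74464501, -0.07568662,  0.06770495])}
wrist {'fx': 407.74051662638, 'fy': 407.74051662638, 'cx': 320.0535541348313, 'cy': 240.88983888719474, 'mount': array([[-1.13245654e-04, -9.58286570e-01, -2.85809092e-01,
         7.24559718e-02],
       [ 9.99999531e-01,  1.66507451e-04, -9.54509365e-04,
         1.49023681e-04],
       [ 9.62282849e-04, -2.85809066e-01,  9.58286101e-01,
         3.16115678e-02],
       [ 0.00000000e+00,  0.00000000e+00,  0.00000000e+00,
         1.00000000e+00]])}
```

View pics/top0.png

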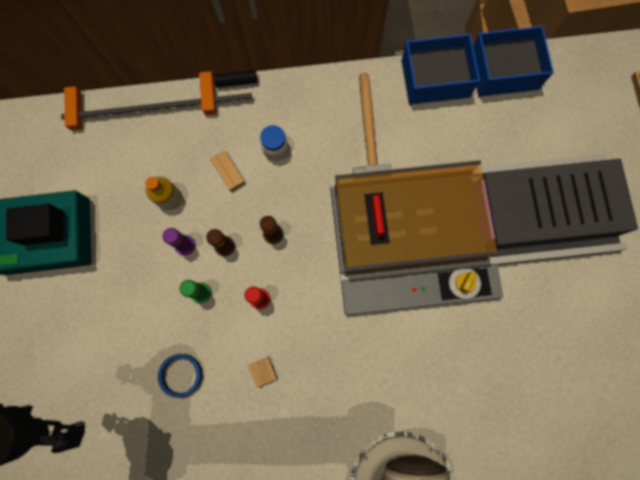

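View pics/side0.png

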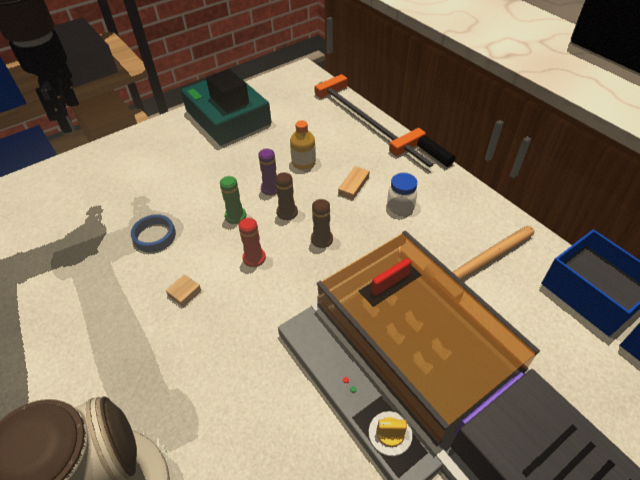

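The dark brown feet are at top (220,242) and (271,230). Side view shows them at (286,195) and (321,223). The look-alikes in the top view are purple (179,241), green (196,291) and red (258,298). The window is shut, with its handle at (377,217), and the dimmer is at (465,283). Next I'll enlarge the crops to confirm.

```bash
cat > h.py <<'E'
import numpy as np, cv2
from scipy.spatial.transform import Rotation as R
def cam(s,obs=None):
    K=np.array([[s["fx"],0,s["cx"]],[0,s["fy"],s["cy"]],[0,0,1]])
    if "mount" in s:
        T=np.eye(4);T[:3,:3]=R.from_quat(obs["tcp_rot"]).as_matrix();T[:3,3]=obs["tcp_pos"];T=T@s["mount"]
        return K,T[:3,:3],T[:3,3]
    return K,R.from_quat(s["attitude"]).as_matrix(),np.array(s["xyz"])
def plane(c,uv,z):
    K,A,p=c; uv=np.atleast_2d(uv).astype(float)
    d=(A@np.linalg.inv(K)@np.c_[uv,np.ones(len(uv))].T).T
    return p+d*((z-p[2])/d[:,2])[:,None]
def proj(c,P):
    K,A,p=c; q=(K@A.T@(np.atleast_2d(P)-p).T).T
    return q[:,:2]/q[:,2:]
def hsv(img,lo,hi): return cv2.inRange(cv2.cvtColor(img,cv2.COLOR_RGB2HSV),lo,hi)
def blobs(m,amin=40):
    cs,_=cv2.findContours(m,cv2.RETR_EXTERNAL,cv2.CHAIN_APPROX_NONE)
    return [c for c in cs if cv2.contourArea(c)>=amin]
E
python3 - <<'E'
from h import *; import pickle
o,d=pickle.load(open("s0.pkl","rb"))
for n in("top","side"):
    s=d[n];c=cam(s);im=s["color"]
    for nm,lo,hi,z in(("red",(0,170,90),(6,255,255),.142),("yel",(22,150,120),(32,255,255),.074),("dark",(0,60,0),(20,255,75),.108)):
        for b in blobs(hsv(im,lo,hi),60):
            (x,y),(w,h),a=cv2.minAreaRect(b);
            if n=="top" and y<150: continue
            bx=cv2.boxPoints(((x,y),(w,h),a)); P=plane(c,bx,z); C=plane(c,[x,y],z)[0]
            e1,e2=P[1]-P[0],P[2]-P[1]; L=max((e1,e2),key=np.linalg.norm)
            print(n,nm,np.round([x,y,w,h,a]),C.round(4),"L",np.linalg.norm(L).round(3),"ang",np.degrees(np.arctan2(L[1],L[0])).round(1))
t=d["top"]["color"]
a=cv2.resize(t[200:320,150:290],None,fx=4,fy=4,interpolation=cv2.INTER_CUBIC)
b=cv2.resize(d["side"]["color"][140:280,200:350],None,fx=3.4,fy=3.4,interpolation=cv2.INTER_CUBIC)
H=480;cv2.imwrite("pics/feet.png",cv2.resize(np.hstack([a[:476],b[:476]])[:,:,::-1],(800,356)))
cv2.imwrite("pics/box.png",cv2.resize(t[150:320,325:525],None,fx=4,fy=3.5,interpolation=cv2.INTER_CUBIC)[:,:,::-1])
E
```

```text
top red [257. 297.  24.  19.  45.] [0.4107 0.2406 0.142 ] L 0.047 ang -141.2
top red [378. 214.  39.   8.  82.] [ 0.5454 -0.0137  0.142 ] L 0.079 ang 179.1
top yel [460. 280.   7.  16.  30.] [ 0.4018 -0.1729  0.074 ] L 0.033 ang -38.9
top yel [470. 281.  10.  19.  27.] [ 0.396  -0.1936  0.074 ] L 0.04 ang -36.0
top dark [413. 465.  22.  67.  85.] [ 0.0668 -0.0139  0.108 ] L 0.127 ang -92.2
top dark [  6. 438.  13.  51.   0.] [0.2057 0.7396 0.108 ] L 0.091 ang 0.8
top dark [264. 301.  10.  13.  29.] [0.4036 0.2325 0.108 ] L 0.026 ang -34.5
top dark [419. 265.   5. 148.  84.] [ 0.4389 -0.0851  0.108 ] L 0.301 ang -90.6
top dark [221. 243.  30.  18.  45.] [0.5329 0.3083 0.108 ] L 0.064 ang -141.4
top dark [271. 231.  28.  18.  51.] [0.5454 0.205  0.108 ] L 0.059 ang -147.7
top dark [377. 218.  52.  19.  83.] [ 0.545  -0.0143  0.108 ] L 0.11 ang 178.9
top dark [172. 200.  17.  23.  39.] [0.6343 0.4024 0.108 ] L 0.048 ang -42.9
top dark [279. 155.  10.  22.  65.] [0.7069 0.1707 0.108 ] L 0.048 ang -70.1
side red [391. 271.   8.  43.  58.] [ 0.5434 -0.0159  0.142 ] L 0.08 ang -0.2
side red
[... 1232 characters left out ...]
ang -120.6
side dark [255.  31.  11.  22.  67.] [0.8318 0.9011 0.108 ] L 0.075 ang 7.0
side dark [104.  30.  19.  24.  70.] [0.4806 1.1823 0.108 ] L 0.123 ang -102.5
side dark [127.  88.  96. 181.  39.] [0.4145 0.8421 0.108 ] L 0.765 ang 46.6
side dark [206.  15.  14.  44.  72.] [0.7663 1.0819 0.108 ] L 0.148 ang 0.2
side dark [88. 13. 18. 32. 75.] [0.4799 1.3232 0.108 ] L 0.132 ang -104.1
side dark [486. 122. 405. 115.  32.] [1.0252 0.1942 0.108 ] L 1.314 ang -96.0
side dark [143.   3.  14.  34.  59.] [0.6452 1.2827 0.108 ] L 0.141 ang 26.4
side dark [118.   8.  15.  25.  90.] [0.5699 1.2985 0.108 ] L 0.109 ang -112.2
side dark [35. 24. 48. 70. 90.] [0.3274 1.3495 0.108 ] L 0.326 ang -107.9
```

View pics/feet.png

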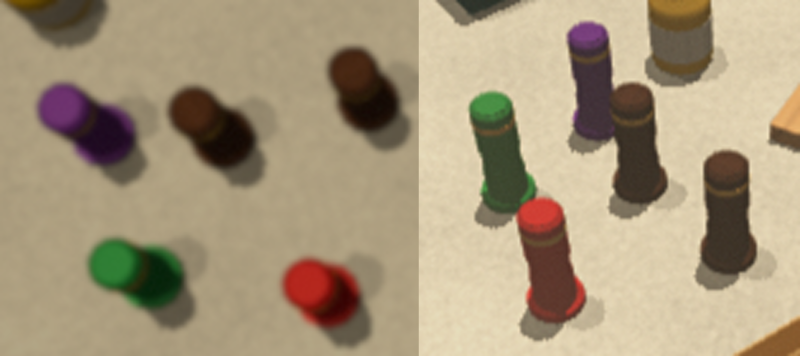

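View pics/box.png

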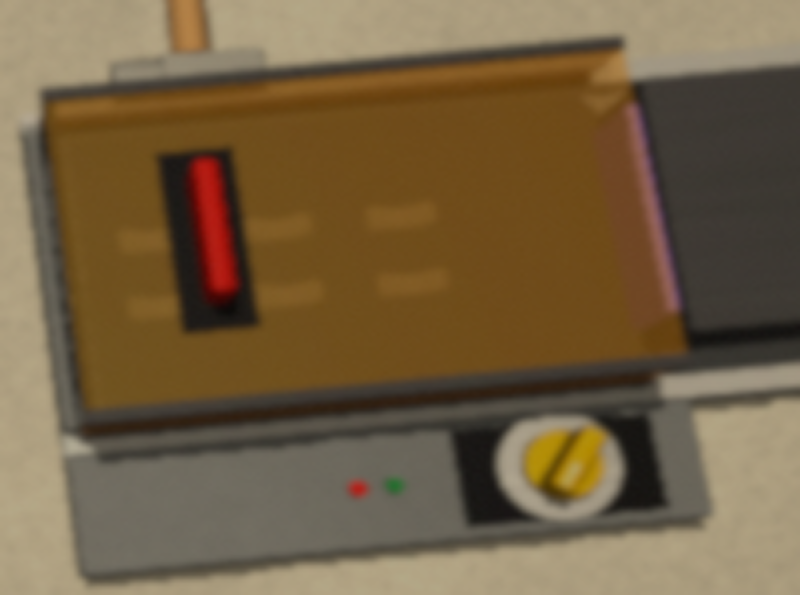

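Two feet are to be loaded: the dark ones at top (215,237) and (268,224). The green, purple and red look-alikes stay. Next I'll compute positions and test reach for a near-horizontal grasp.

```bash
cat >> h.py <<'E'
YAW=np.radians(-0.7); O=np.array([0.5438,-0.0648,0]); DIM=np.array([0.397,-0.1925])
RB=R.from_euler("z",YAW)
def box(x,y,z): return O+RB.apply([x,y,z])
def att(zt,yt):
    """tool orientation from its z direction and closing line"""
    z=np.array(zt,float);z/=np.linalg.norm(z);y=np.array(yt,float);y-=z*(y@z);y/=np.linalg.norm(y)
    return R.from_matrix(np.c_[np.cross(y,z),y,z])
def tcp(g,A,ahead=.155): return np.array(g)-A.as_matrix()[:,2]*ahead
E
python3 - <<'E'
from h import *; import pickle
from rig import ctrl
o,d=pickle.load(open("s0.pkl","rb"))
T,S=cam(d["top"]),cam(d["side"])
pts={"f1":((214.9,237.1),(283.9,176.6)),"f2":((268.1,223.7),(321.3,203.3)),
 "green":((150+117/2.99,200+265/2.99),(200+(490-418.7)/2.542,140+106/2.542)),"red":((150+312/2.99,200+284/2.99),(200+(542-418.7)/2.542,140+215/2.542)),
 "purple":((150+66/2.99,200+107/2.99),(200+(589-418.7)/2.542,140+35/2.542))}
F={k:(plane(T,a,.108)[0],plane(S,b,.108)[0]) for k,(a,b) in pts.items()}
for k,v in F.items(): print(k,v[0].round(4),v[1].round(4))
for f in("f1","f2"):
  p=np.mean(F[f],0)
  for az in (0,20,40,60):
    for a in(0,20,35,50):
      az_=np.radians(az);dirv=np.array([np.cos(az_)*np.cos(np.radians(a)),np.sin(az_)*np.cos(np.radians(a)),-np.sin(np.radians(a))])
      r=[]
      for h in(.05,.094):
        for s in(1,-1):
          A=att(dirv,s*np.array([-np.sin(az_),np.cos(az_),0])); g=[p[0],p[1],h]
          q=ctrl.solve_ik(tcp(g,A),A.as_quat()); r.append(None if q is None else np.round(q,1).tolist())
      if any(r): print(f,az,a,r)
E
```

```text
f1 [0.5456 0.3198 0.108 ] [0.5489 0.3219 0.108 ]
f2 [0.5605 0.2089 0.108 ] [0.5646 0.2113 0.108 ]
green [0.4466 0.379  0.108 ] [0.448  0.3793 0.108 ]
red [0.4182 0.2504 0.108 ] [0.4199 0.2496 0.108 ]
purple [0.559  0.4068 0.108 ] [0.5603 0.4062 0.108 ]
f1 20 0 [[0.2, 1.1, -0.9, -3.0, -1.9, 1.6], [0.2, 1.1, -0.9, -3.0, -1.9, -1.5], [0.2, 0.9, -0.9, -3.0, -1.8, 1.6], [0.2, 0.9, -0.9, -3.0, -1.8, -1.5]]
f1 20 20 [[0.2, 0.8, -0.9, -3.0, -1.3, 1.6], [0.2, 0.8, -0.9, -3.0, -1.3, -1.6], [0.2, 0.6, -0.9, -3.0, -1.2, 1.6], [0.2, 0.6, -0.9, -3.0, -1.2, -1.6]]
f1 20 35 [[0.2, 0.6, -0.8, -3.0, -0.8, 1.5], [0.2, 0.6, -0.8, -3.0, -0.8, -1.6], [0.2, 0.5, -0.7, -3.0, -0.6, 1.5], [0.2, 0.5, -0.7, -3.0, -0.6, -1.6]]
f1 20 50 [[0.3, 0.5, -0.6, -2.9, -0.2, 1.4], [0.3, 0.5, -0.6, -2.9, -0.2, -1.8], None, None]
f1 40 0 [[0.0, 1.0, -0.7, -2.5, -1.7, 1.6], [0.0, 1.0, -0.7, -2.5, -1.7, -1.5], [0.0, 0.9, -0.7, -2.5, -1.6, 1.6], [0.0, 0.9, -0.7, -2.5, -1.6, -1.6]]
f1 40 20 [[0.1, 0.7, -0.7, -2.5, -1.1, 1.5], [0.1, 0.7, -0.7, -2.5, -1.1, -1.7], [0.1, 0.6, -0.6, -2.4, -1.0, 1.4], [0.1, 0.6, -0.6, -2.4, -1.0, -1.
[... 1761 characters left out ...]
2, -0.2, 3.0], [0.5, 0.4, -0.4, -0.9, -0.2, -0.5], [0.5, 0.4, -0.4, -0.9, -0.2, 2.6]]
f2 60 0 [[-0.2, 0.9, -0.4, -1.9, -1.5, 1.3], [-0.2, 0.9, -0.4, -1.9, -1.5, -1.8], [-0.2, 0.8, -0.4, -1.9, -1.5, 1.2], [-0.2, 0.8, -0.4, -1.9, -1.5, -1.9]]
f2 60 20 [[-0.1, 0.7, -0.4, -1.8, -1.1, 1.0], [-0.1, 0.7, -0.4, -1.8, -1.1, -2.1], [-0.1, 0.6, -0.4, -1.7, -1.0, 0.9], [-0.1, 0.6, -0.4, -1.7, -1.0, -2.2]]
f2 60 35 [[0.0, 0.6, -0.3, -1.5, -0.8, 0.7], [0.0, 0.6, -0.3, -1.5, -0.8, -2.5], [0.1, 0.5, -0.3, -1.4, -0.8, 0.5], [0.1, 0.5, -0.3, -1.4, -0.8, -2.6]]
f2 60 50 [[0.3, 0.5, -0.3, -1.1, -0.5, 0.1], [0.3, 0.5, -0.3, -1.1, -0.5, -3.0], [0.3, 0.4, -0.3, -1.0, -0.6, -0.1], [0.3, 0.4, -0.3, -1.0, -0.6, 3.1]]
```

```bash
cat > dim.py <<'E'
from h import *
from rig import ctrl
def push(phi0,phi1,sgn,clear=.009,tip=.052):
    """closed fingers push the robot-side end of the bar; sgn +1 = anticlockwise"""
    def pose(ph,c=0.,z=tip):
        u=np.array([np.cos(ph),np.sin(ph)]); n=-sgn*np.array([-u[1],u[0]])   # side on which the tool stands
        p=DIM+.014*u+(.018+c)*n
        return p,u,n,z
    def P(ph,c=0.,z=tip):
        p,u,n,z=pose(ph,c,z); ys=[np.r_[u,0],np.r_[-u,0]]
        q0=ctrl.get_obs()["joint_pos"]; best=None
        for y in ys:
            A=att([0,0,-1],y); pos=[p[0],p[1],z+.173]; q=ctrl.solve_ik(pos,A.as_quat())
            if q is not None and abs(q[5])<2.6 and (best is None or abs(q-q0).sum()<best[0]): best=(abs(q-q0).sum(),pos,A.as_quat())
        return best[1:]
    ctrl.move_ptp(*P(phi0,clear,.25)); ctrl.move_l(*P(phi0,clear),max_speed=.12)
    hit=False
    for ph in np.linspace(phi0,phi1,int(abs(phi1-phi0)/.09)+2):
        hit=ctrl.move_l(*P(ph),max_speed=.03,guard=14)
        if hit: break
    o=ctrl.get_obs();print("hit",hit,"phi",np.degrees(ph).round(1),o["force"].round(1),o["time"])
    pos=o["tcp_pos"]; x,q=P(ph,.012); ctrl.move_l(x,q,max_speed=.06)
    ctrl.move_l([x[0],x[1],.40],max_speed=.25)
E
python3 - <<'E'
from dim import *
ctrl.move_ptp([.35,.15,.42],att([0,0,-1],[0,1,0]).as_quat())
ctrl.gripper_close()
push(np.radians(143.5),np.radians(182.5),1)
ctrl.move_ptp([.40,.1,.45],att([0,0,-1],[0,1,0]).as_quat())
for n in("top","side"):
    s=ctrl.snapshot(n);c=cam(s);im=s["color"]
    cv2.imwrite(f"pics/{n}1.png",im[:,:,::-1])
    for b in blobs(hsv(im,(22,150,120),(32,255,255)),20):
        (x,y),(w,h),a=cv2.minAreaRect(b);P=plane(c,cv2.boxPoints(((x,y),(w,h),a)),.074)
        e1,e2=P[1]-P[0],P[2]-P[1]; L=max((e1,e2),key=np.linalg.norm);C=P.mean(0)
        if C[1]<-.1: print(n,C.round(4),np.linalg.norm(L).round(3),np.degrees(np.arctan2(L[1],L[0])).round(1))
cv2.imwrite("pics/d1.png",np.hstack([cv2.resize(cv2.imread("pics/top1.png")[230:330,420:520],None,fx=4,fy=4),cv2.resize(cv2.imread("pics/side1.png")[380:480,340:440],None,fx=4,fy=4)]))
E
```

```text
hit False phi 182.5 [-0.7  4.2  0.9] 8.5917
top [ 0.3943 -0.1708  0.074 ] 0.034 177.9
top [ 0.3972 -0.1931  0.074 ] 0.038 179.0
side [ 0.3886 -0.2146  0.074 ] 0.028 1.2
side [ 0.3943 -0.1883  0.074 ] 0.047 -0.1
```

View pics/d1.png

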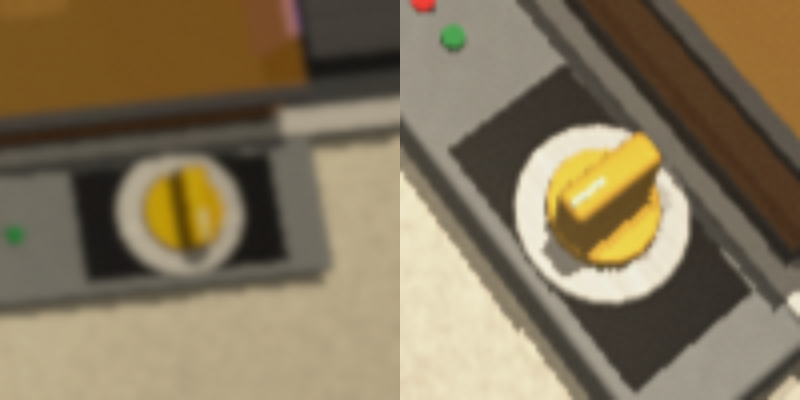

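The crop shows the bar along the box's x, at or very near off. I'll press it a few degrees further to confirm the stop, then open the window.

```bash
cat > win.py <<'E'
from h import *
from rig import ctrl
def slide(y0,y1):
    s=np.sign(y1-y0); q0=ctrl.get_obs()["joint_pos"]; c=[]
    for k in(1,-1):
        A=att([0,0,-1],RB.apply([k,0,0]));q=ctrl.solve_ik(tcp(box(0,y0-s*.035,.2),A,.173),A.as_quat());c.append((abs(q-q0).sum()+9*(abs(q[5])>2.5),k))
    A=att([0,0,-1],RB.apply([min(c)[1],0,0]));Q=A.as_quat()
    P=lambda y,z:tcp(box(0,y,z),A,.173)
    ctrl.move_ptp(P(y0-s*.035,.2),Q); ctrl.move_l(P(y0-s*.035,.114),max_speed=.12)
    ctrl.move_l(P(y1-s*.05,.114),max_speed=.12,guard=25)
    hit=ctrl.move_l(P(y1-s*.018+s*.015,.114),max_speed=.03,guard=14)
    o=ctrl.get_obs();t=o["tcp_pos"]+A.as_matrix()[:,2]*.173
    print("hit",hit,"box y of fin",(RB.inv().apply(t-O)[1]+s*.018).round(4),o["force"].round(1),o["time"])
    y=RB.inv().apply(t-O)[1]
    ctrl.move_l(P(y-s*.01,.114),max_speed=.05); ctrl.move_l(P(y-s*.01,.22),max_speed=.25)
E
python3 - <<'E'
from dim import *
push(np.radians(178),np.radians(186.5),1)
from win import slide
slide(.05,-.26)
ctrl.move_ptp([.30,.0,.45],att([0,0,-1],[0,1,0]).as_quat())
s=ctrl.snapshot("top");cv2.imwrite("pics/top2.png",s["color"][:,:,::-1])
E
```

```text
hit False phi 186.5 [ 1.  13.4  1.7] 16.4833
hit True box y of fin -0.2604 [-0.   1.2  0.7] 23.1917
```

View pics/top2.png

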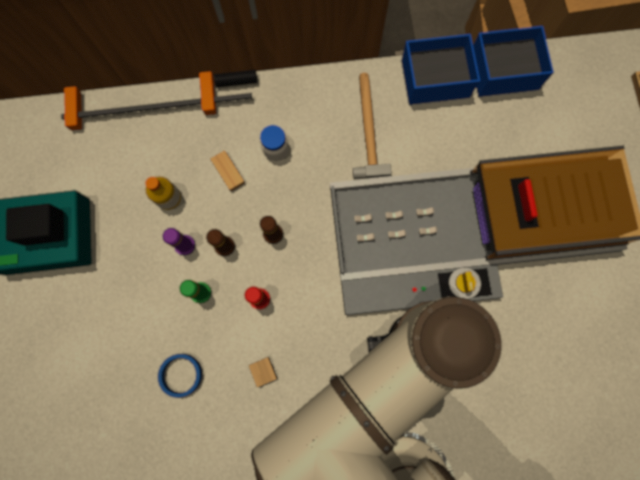

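The window is open, with the handle at (527,200), and the dimmer is hard against its off stop. The six white saddles are at (362..428, 211..238). I'll refine the cradle positions from the saddles and check IK.

```bash
cat > feet.py <<'E'
from h import *
from rig import ctrl
ALPHA=np.radians(15); GZ=.046
def find(p0):
    """foot axis near p0 (xy): centre of the dark blob in top view, re-projected at mid height, refined"""
    out=[]
    for n in("top","side"):
        s=ctrl.snapshot(n);c=cam(s)
        m=hsv(s["color"],(0,60,0),(20,255,78))
        e=proj(c,[p0[0],p0[1],.054])[0]
        bs=[b for b in blobs(m,150) if cv2.contourArea(b)<1200]
        ce=[np.array(cv2.minAreaRect(b)[0]) for b in bs]; k=int(np.argmin([np.linalg.norm(x-e) for x in ce]))
        out.append((plane(c,ce[k],.056)[0][:2],np.linalg.norm(ce[k]-e).round(1),cv2.contourArea(bs[k])))
    return out
def grasp_pose(p,az,s,h=.048+GZ):
    d=[np.cos(az)*np.cos(ALPHA),np.sin(az)*np.cos(ALPHA),-np.sin(ALPHA)]
    A=att(d,s*np.array([-np.sin(az),np.cos(az),0])); return np.array([p[0],p[1],h]),A
def place_pose(y,s,roll=0,x=0,z=.045):
    d=R.from_euler("x",roll).apply([-np.sin(ALPHA),0,-np.cos(ALPHA)]);yy=R.from_euler("x",roll).apply([0,s,0])
    return box(x+GZ,y,z),att(RB.apply(d),RB.apply(yy))
E
python3 - <<'E'
from feet import *
s=ctrl.snapshot("top");c=cam(s)
m=hsv(s["color"],(0,0,170),(179,50,255));m[:205]=0;m[245:]=0;m[:,:350]=0;m[:,440:]=0
P=np.array([plane(c,np.mean(b[:,0],0),.033)[0] for b in blobs(m,15)])
print((RB.inv().apply(P-O)*1000).round(1))
for p in((.547,.321),(.5625,.210)): print(find(p))
for s_ in(1,-1):
    for y,r in((.07,.26),(.07,0),(-.07,0)):
        g,A=place_pose(y,s_,r);print("place",s_,y,[None if q is None else q.round(2) for q in [ctrl.solve_ik(tcp(g+[0,0,dz],A),A.as_quat()) for dz in(0,.2)]])
    for p,az in(((.5625,.21),30),((.547,.321),70)):
        g,A=grasp_pose(p,np.radians(az),s_)
        print("grasp",s_,az,[None if q is None else q.round(2) for q in [ctrl.solve_ik(tcp(g+e,A),A.as_quat()) for e in(0*g,[0,0,.3],-.1*A.as_matrix()[:,2])]])
E
```

```text
Traceback (most recent call last):
ValueError: operands could not be broadcast together with shapes (0,) (3,)
```

Run:
```python
from feet import *
s=ctrl.snapshot("top");c=cam(s)
g=cv2.cvtColor(s["color"],cv2.COLOR_RGB2GRAY); sub=g[206:244,352:440]
t=np.percentile(sub,50)*.5+sub.max()*.5; m=np.zeros_like(g); m[206:244,352:440]=(sub>t)*255
P=np.array([plane(c,np.mean(b[:,0],0),.033)[0] for b in blobs(m,10)])
print(sub.max(),t,(RB.inv().apply(P-O)*1000).round(1))
for p in((.547,.321),(.5625,.210)): print(find(p))
for s_ in(1,-1):
    for y,r in((.07,.26),(.07,0),(-.07,0)):
        g,A=place_pose(y,s_,r);print("place",s_,y,[None if q is None else q.round(2) for q in [ctrl.solve_ik(tcp(g+[0,0,dz],A),A.as_quat()) for dz in(0,.2)]])
    for p,az in(((.5625,.21),30),((.547,.321),70)):
        g,A=grasp_pose(p,np.radians(az),s_)
        print("grasp",s_,az,[None if q is None else q.round(2) for q in [ctrl.solve_ik(tcp(g+e,A),A.as_quat()) for e in(0*g,[0,0,.3],-.1*A.as_matrix()[:,2])]])
```

```text
178 143.5 [[-20.3  70.6  33. ]
 [-20.6  -3.2  33. ]
 [-20.2 -69.2  33. ]
 [ 23.2  66.4  33. ]
 [ 23.1  -3.8  33. ]
 [ 23.7 -69.2  33. ]]
[(array([0.54429419, 0.31837502]), np.float64(1.4), 427.5), (array([0.54373759, 0.31492787]), np.float64(1.6), 549.5)]
[(array([0.55764776, 0.20955999]), np.float64(2.0), 388.0), (array([0.54801079, 0.18956721]), np.float64(8.4), 454.0)]
place 1 0.07 [array([ 0.13,  0.66, -0.01, -0.31, -1.15, -1.52]), array([ 0.13,  0.47,  0.19, -0.29, -1.53, -1.64])]
place 1 0.07 [array([ 0.25,  0.65, -0.1 , -0.08, -1.08, -1.79]), array([ 0.25,  0.46,  0.11, -0.07, -1.48, -1.82])]
place 1 -0.07 [array([ 0.04,  0.67, -0.09, -0.01, -1.08, -1.61]), array([ 0.04,  0.48,  0.13, -0.01, -1.48, -1.62])]
grasp 1 30 [array([-0.15,  0.68, -0.75, -2.44, -1.2 ,  1.48]), array([ 0.26, -0.06, -0.31, -1.49, -0.25, -0.02]), array([-0.33,  0.63, -0.91, -2.28, -1.29,  1.55])]
grasp 1 70 [array([ 0.08,  0.67, -0.3 , -1.78, -1.12,  0.97]), array([ 0.2 ,  0.15, -0.08, -1.41, -0.98,  0.11]), array([-0.08,  0.59, -0.38, -1.64, -1.2 ,  0.95])]
place -1 0.07 [array([ 0.13,  0.66, -0.01, -0.31, -1.15,  1.63]), array([ 0.13,  0.47,  0.19, -0.29, -1.53,  1.51])]
place -1 0.07 [array([ 0.25,  0.65, -0.1 , -0.08, -1.08,  1.35]), array([ 0.25,  0.46,  0.11, -0.07, -1.48,  1.32])]
place -1 -0.07 [array([ 0.04,  0.67, -0.09, -0.01, -1.08,  1.53]), array([ 0.04,  0.48,  0.13, -0.01, -1.48,  1.53])]
grasp -1 30 [array([-0.15,  0.68, -0.75, -2.44, -1.2 , -1.66]), None, array([-0.33,  0.63, -0.91, -2.28, -1.29, -1.59])]
grasp -1 70 [array([ 0.08,  0.67, -0.3 , -1.78, -1.12, -2.18]), array([ 0.2 ,  0.15, -0.08, -1.41, -0.98, -3.03]), array([-0.08,  0.59, -0.38, -1.64, -1.2 , -2.2 ])]
```

```bash
sed -i 's/O=np.array(\[0.5438,-0.0648,0\])/O=np.array([0.5448,-0.0653,0])/' h.py
cat >> feet.py <<'E'
def pick(p,az,s=1,lift=.2):
    g,A=grasp_pose(p,np.radians(az),s);Q=A.as_quat();d=A.as_matrix()[:,2]
    ctrl.release()
    pre=tcp(g,A)-.1*d
    ctrl.move_ptp(pre+[0,0,.12],Q); ctrl.move_l(pre,max_speed=.15); print("low guard",ctrl.move_l(tcp(g,A),max_speed=.08,guard=15))
    ctrl.gripper_close(); o=ctrl.get_obs(); print("width",o["gripper_width"],o["finger_force"])
    ctrl.move_l(tcp(g,A)+[0,0,lift],max_speed=.15)
    o=ctrl.get_obs(); print("lifted width",o["gripper_width"],o["time"])
    s=ctrl.snapshot("side");cv2.imwrite(f"pics/pick{az}.png",s["color"][:,:,::-1])
E
python3 - <<'E'
from feet import *
pick((.5615,.2100),30)
E
```

```text
low guard False
width 0.03417957537557885 59.4613391160965
lifted width 0.034015599158263694 34.2083
```

View pics/pick30.png

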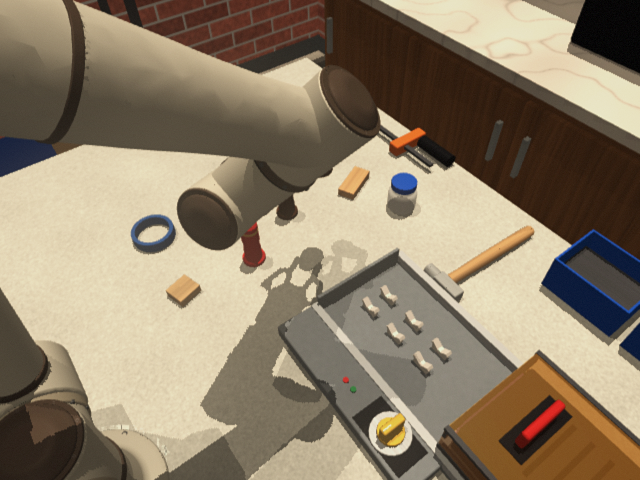

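The foot is held, at width 34 mm. I'll place it in cradle 3.

```bash
cat >> feet.py <<'E'
def place(y,s=1,roll=0,name="p",dz=0):
    g,A=place_pose(y,s,roll);Q=A.as_quat();t=tcp(g,A)
    ctrl.move_ptp(t+[0,0,.2],Q); ctrl.move_l(t+[0,0,.03],max_speed=.15)
    hit=ctrl.move_l(t+[0,0,-.003],max_speed=.02,guard=7)
    o=ctrl.get_obs();print("hit",hit,"z over seat",(o["tcp_pos"]-t)[2].round(4),o["force"].round(1),o["gripper_width"].round(4))
    ctrl.release()
    d=A.as_matrix()[:,2]
    t=ctrl.get_obs()["tcp_pos"]
    ctrl.move_l(t-.05*d,max_speed=.1); ctrl.move_l(t+[0,0,.2],max_speed=.25)
    ctrl.move_ptp([.30,.05,.45],att([0,0,-1],[0,1,0]).as_quat())
    print(ctrl.get_obs()["time"])
    a=ctrl.snapshot("top")["color"];b=ctrl.snapshot("side")["color"]
    im=np.hstack([cv2.resize(a[150:330,140:460],(480,270),interpolation=3),cv2.resize(b[140:410,210:510],(300,270))])[:,:,::-1]
    cv2.imwrite(f"pics/{name}.png",im)
E
python3 - <<'E'
from feet import *
place(-.07,name="place3")
for p in((.547,.321),): print(find(p))
E
```

```text
Traceback (most recent call last):
  File "feet.py", line 34, in place
    o=ctrl.get_obs();print("hit",hit,"z over seat",(o["tcp_pos"]-t)[2].round(4),o["force"].round(1),o["gripper_width"].round(4))
                                                                                                    ^^^^^^^^^^^^^^^^^^^^^^^^
AttributeError: 'float' object has no attribute 'round'
```

```bash
sed -i 's/o\["gripper_width"\].round(4))/o["gripper_width"])/' feet.py
python3 - <<'E'
from feet import *
g,A=place_pose(-.07,1);t=tcp(g,A);o=ctrl.get_obs()
print((o["tcp_pos"]-t).round(4),o["force"],o["gripper_width"])
s=ctrl.snapshot("top")["color"];b=ctrl.snapshot("side")["color"]
cv2.imwrite("pics/x.png",np.hstack([cv2.resize(s[150:310,320:480],(400,400),interpolation=3),cv2.resize(b[230:400,330:500],(400,400),interpolation=3)])[:,:,::-1])
E
```

```text
[0.0002 0.0002 0.0025] [-0.59320164  0.9100408   3.37422901] 0.03418813375658556
```

View pics/x.png

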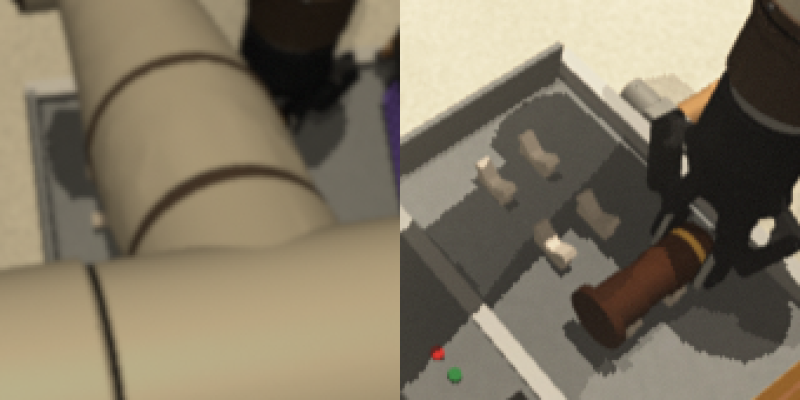

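The foot lies along cradle 3 with contact made 2.5 mm above seat height. I'll release it and look.

```bash
python3 - <<'E'
import re
t=open("feet.py").read()
a=t.index("    ctrl.release()\n    d=A");h,b=t[:a],t[a:]
b=b.replace("    ctrl.release()\n    d=A.as_matrix()[:,2]\n","    finish(A,name)\ndef finish(A,name):\n    ctrl.release()\n    d=A.as_matrix()[:,2]\n")
open("feet.py","w").write(h+b)
E
python3 - <<'E'
from feet import *
g,A=place_pose(-.07,1)
finish(A,"place3"); print(find((.547,.321)))
E
```

```text
42.1917
[(array([0.54429419, 0.31837502]), np.float64(1.4), 427.5), (array([0.53539295, 0.30008997]), np.float64(7.1), 431.5)]
```

View pics/place3.png

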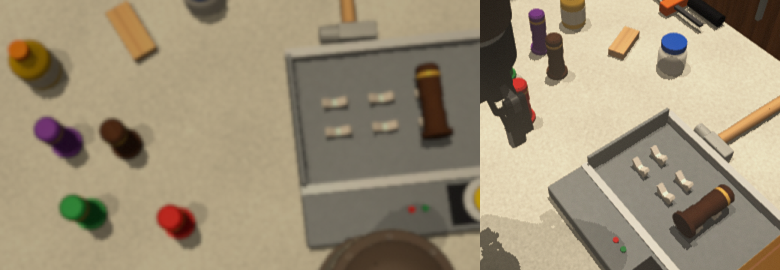

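Foot in cradle 3 is seated in both saddles. The other dark foot has not moved, so I'll pick it.

Run:
```python
from feet import *
pick((.5460,.3200),70)
place(.07,roll=.24,name="place1")
```

```text
low guard False
width 0.034122913694525796 59.34127986431122
lifted width 0.03418486091354463 49.4083
hit True z over seat 0.0035 [0.7 1.  3.7] 0.034118992857535405
56.8583
```

View pics/place1.png

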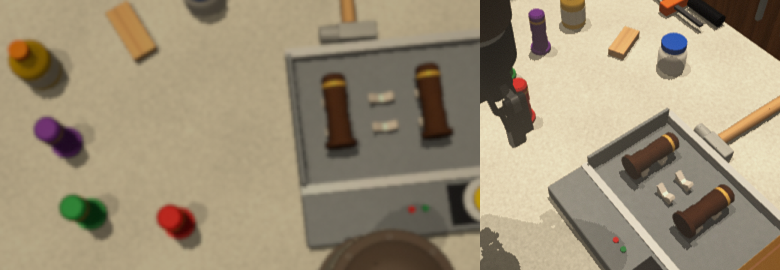

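Both feet lie seated in cradles 1 and 3. Next I'll shut the window and check it, then turn the dimmer to full.

Run:
```python
from win import *
ctrl.gripper_close()
slide(-.26,.05)
from dim import push
push(np.radians(179),np.radians(93.5),-1)
ctrl.move_ptp([.35,.25,.45],att([0,0,-1],[0,1,0]).as_quat())
print(ctrl.get_obs()["time"])
for n in("top","side"):
    s=ctrl.snapshot(n);c=cam(s);im=s["color"];cv2.imwrite(f"pics/{n}9.png",im[:,:,::-1])
    for nm,lo,hi,z in(("red",(0,170,90),(6,255,255),.142),("yel",(22,150,120),(32,255,255),.074)):
      for b in blobs(hsv(im,lo,hi),20):
        (x,y),(w,h),a=cv2.minAreaRect(b);P=plane(c,cv2.boxPoints(((x,y),(w,h),a)),z)
        e1,e2=P[1]-P[0],P[2]-P[1]; L=max((e1,e2),key=np.linalg.norm);C=P.mean(0)
        if C[1]<.1: print(n,nm,C.round(4),np.linalg.norm(L).round(3),np.degrees(np.arctan2(L[1],L[0])).round(1))
cv2.imwrite("pics/end.png",np.hstack([cv2.imread("pics/top9.png")[140:330,140:540],cv2.imread("pics/side9.png")[150:340,200:400],cv2.resize(cv2.imread("pics/side9.png")[380:480,340:440],(190,190))]))
```

```text
hit True box y of fin 0.0511 [ 0.4 -1.6  0.9] 64.5
hit False phi 93.5 [-3.9 -1.8  1.1] 72.875
75.6667
top red [ 0.5458 -0.0136  0.142 ] 0.079 179.1
top yel [ 0.3941 -0.1872  0.074 ] 0.044 -96.9
side red [ 0.5436 -0.0161  0.142 ] 0.081 -0.1
side yel [ 0.3729 -0.2005  0.074 ] 0.028 -83.5
side yel [ 0.3996 -0.1916  0.074 ] 0.037 -81.4
```

View pics/end.png

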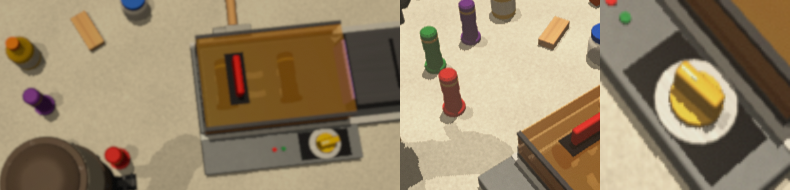

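The window is shut and the dimmer bar is at about 80°, but no firm stop was felt. I'll press further.

Run:
```python
from dim import *
push(np.radians(101),np.radians(87),-1)
ctrl.move_ptp([.35,.25,.45],att([0,0,-1],[0,1,0]).as_quat())
s=ctrl.snapshot("side");c=cam(s)
for b in blobs(hsv(s["color"],(22,150,120),(32,255,255)),20):
    P=plane(c,cv2.boxPoints(cv2.minAreaRect(b)),.074);L=max((P[1]-P[0],P[2]-P[1]),key=np.linalg.norm)
    if P.mean(0)[1]<-.1: print(P.mean(0).round(4),np.degrees(np.arctan2(L[1],L[0])).round(1))
```

```text
hit False phi 87.0 [-7.1 -3.4  2.9] 80.3667
[ 0.3729 -0.2005  0.074 ] -83.5
[ 0.3996 -0.1916  0.074 ] -81.7
```

Run:
```python
from dim import *
push(np.radians(97),np.radians(80),-1)
ctrl.move_ptp([.35,.25,.45],att([0,0,-1],[0,1,0]).as_quat())
s=ctrl.snapshot("side");c=cam(s)
for b in blobs(hsv(s["color"],(22,150,120),(32,255,255)),20):
    P=plane(c,cv2.boxPoints(cv2.minAreaRect(b)),.074);L=max((P[1]-P[0],P[2]-P[1]),key=np.linalg.norm)
    if P.mean(0)[1]<-.1: print(P.mean(0).round(4),np.degrees(np.arctan2(L[1],L[0])).round(1))
print(ctrl.job_done())
```

```text
hit False phi 80.0 [-10.9  -3.3   5.7] 88.0417
[ 0.3729 -0.2005  0.074 ] -83.5
[ 0.3996 -0.1916  0.074 ] -81.4
the job is handed in; nothing more can be done
None
```

I handed the job in at about 88 s: both dark feet lie seated in cradles 1 and 3, the window is shut, and the dimmer is against its full-power stop; it was turned off before the window opened, and nothing else on the bench was disturbed that I could see.

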